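# Gauge the flanged sleeves and sort them

### The job

Take the plug gauge out of its wooden holder and plug it fully home, flush, in the square socket of the steel stand. Then try every brass sleeve on the gauge's pin, one at a time, the tallest first and so on down to the shortest: flange down, lower it over the pin as far as it will go and let go of it so that it rests there by itself. Then stand it upright, flange down and flat on the bottom, in the aluminium tray if it went all the way down to the collar, or in the low cardboard box if it stuck part of the way; leave the gauge plugged home in the stand and the other things on the bench where they are.

Things in the scene. Friction and masses are not known exactly. Their poses are not given: they have to be found in the camera images.
- gauge: steel plug gauge, first standing in the holder; from the bottom: square shank 28 x 28 mm, 24 mm long, foot tapered; square collar 52 x 52 x 14 mm; round pin 32 mm in diameter, 58 mm long, its last 4 mm chamfered to 24 mm. 96 mm tall in all, 0.6 kg. Origin: centre of the shank's underside; z up the pin, x, y along the square sides (a quarter turn makes no difference). Grip it by the pin.
- holder: fixed wooden block 80 x 80 x 30 mm with a square hole 34 mm wide, where the gauge stands loosely with its collar on the block. Origin: centre of the underside.
- stand: fixed dark steel block 90 x 90 x 45 mm on the bench with one square socket, for the gauge, in the middle of its top. Origin: centre of the underside; x and y along its sides.
- stand_hole0 (a point): centre of the socket's mouth, on the stand's top (z = 45 mm). Socket 31 x 31 mm, 28 mm deep, 2 mm chamfer, sides along x and y. With the gauge fully home its collar lies flat on the stand, the shank's underside 24 mm below this point, the collar's top 14 mm and the pin's tip 72 mm above it.
- mat: fixed black rubber mat 210 x 320 x 4 mm where the sleeves stand at the start. Origin: centre of the underside.
- tray_pass: PASS tray: fixed bare aluminium tray, outside 300 (x) x 130 (y) x 22 mm, walls and floor 4 mm, with a small flat tab at each end. Origin: centre of the underside. Room for three sleeves in a row along x, 90 mm apart.
- box_reject: REJECT box: fixed low cardboard box, outside 300 (x) x 165 (y) x 28 mm, walls and floor 5 mm, with flaps folded out along its long sides (20 mm out). Origin: centre of the underside. Room for three sleeves in a row along x, 90 mm apart.
- pillow_block: bystander: grey bearing housing, 170 x 50 x 100 mm, 1.6 kg; to be left alone. Origin: centre of the underside.
- grease_can: bystander: grey can 72 mm in diameter, 110 mm tall; to be left alone. Origin: centre of the underside.
- hammer: bystander: hammer lying on the bench; to be left alone. Origin: underside of the middle.
- carton: bystander: closed cardboard carton 110 x 150 x 80 mm; to be left alone. Origin: centre of the underside.
- sleeve_a: brass sleeve 96 mm tall, standing flange down: flange 68 mm in diameter, 8 mm thick; barrel above it 54 mm; bore 36 mm at both ends; about 280 g. A burr in the bore may stop the pin: a clean one goes down till its flange lies on the gauge's collar, a burred one stops about 28 mm higher. Origin: centre of the flange's underside; z up the bore. None if absent.
- sleeve_b: brass sleeve 88 mm tall, standing flange down: flange 68 mm in diameter, 8 mm thick; barrel above it 54 mm; bore 36 mm at both ends; about 264 g. A burr in the bore may stop the pin: a clean one goes down till its flange lies on the gauge's collar, a burred one stops about 28 mm higher. Origin: centre of the flange's underside; z up the bore. None if absent.
- sleeve_c: brass sleeve 80 mm tall, standing flange down: flange 68 mm in diameter, 8 mm thick; barrel above it 54 mm; bore 36 mm at both ends; about 248 g. A burr in the bore may stop the pin: a clean one goes down till its flange lies on the gauge's collar, a burred one stops about 28 mm higher. Origin: centre of the flange's underside; z up the bore. None if absent.
- sleeve_d: brass sleeve 72 mm tall, standing flange down: flange 68 mm in diameter, 8 mm thick; barrel above it 54 mm; bore 36 mm at both ends; about 232 g. A burr in the bore may stop the pin: a clean one goes down till its flange lies on the gauge's collar, a burred one stops about 28 mm higher. Origin: centre of the flange's underside; z up the bore. None if absent.
- sleeve_e: brass sleeve 64 mm tall, standing flange down: flange 68 mm in diameter, 8 mm thick; barrel above it 54 mm; bore 36 mm at both ends; about 216 g. A burr in the bore may stop the pin: a clean one goes down till its flange lies on the gauge's collar, a burred one stops about 28 mm higher. Origin: centre of the flange's underside; z up the bore. None if absent.
- sleeve_f: brass sleeve 56 mm tall, standing flange down: flange 68 mm in diameter, 8 mm thick; barrel above it 54 mm; bore 36 mm at both ends; about 200 g. A burr in the bore may stop the pin: a clean one goes down till its flange lies on the gauge's collar, a burred one stops about 28 mm higher. Origin: centre of the flange's underside; z up the bore. None if absent.
Mind the look-alikes: they are no part of the job. What is shaped like the sleeve_c but orange is not meant. Leave any green look-alike of the sleeve_b alone.

How it is judged:
By the outcome, as a careful person would: the job done as asked, in the order asked, and still so for the second after the job is handed in, with the robot touching nothing.
Of sleeve_a, sleeve_b, sleeve_c, sleeve_d, sleeve_e, sleeve_f only 3 to 5 are there at a start; the rules pass over those that are not, and their reading is None.
At some moment in a run one of sleeve_a, sleeve_b, sleeve_c, sleeve_d, sleeve_e, sleeve_f may be knocked a few centimetres aside while the robot is not near it.
It also fails if it takes over 210 s, if anything falls off the work surface, if the arm or the gripper's body presses on something with over 40 N, if the wrist force passes 120 N, or if a joint passes its speed limit or range.

### The arm

A 6-joint arm with a two-finger parallel gripper is mounted at the origin on the work surface. World frame = base frame: x ahead of the robot, y to its left, z up, the work surface at z = 0. Lengths are in m, angles in rad, forces in N, time in s.
With the tool pointing down it reaches from about 0.375 to 0.975 m from the base axis. Payload 3.8 kg.
Tool frame: the origin (TCP) lies midway between the tips of the shut fingers; the grasp point (between the pads) lies 19 mm behind it; z points along the fingers, y is the line along which they close (so a half turn about z gives the same grasp; the last joint's range is limited). The gripper opens to 88 mm and grips with 3 to 60 N. Pads are 18 mm wide; open, the fingers measure 123 mm over their backs; the gripper's body (75 mm by 187 mm) begins 45 mm behind the grasp point.
Start: joints at [1.245, 0.264, 1.604, -0, 1.274, -0.037], TCP at [0.192, 0.647, 0.206] pointing down, gripper open.
Joint ranges: [-2.63, 2.63], [-0.94, 2.18], [0.31, 2.57], [-1.31, 4.45], [0, 2.66], [-2.55, 2.55]. Speed limits (rad/s): [2.57, 2.57, 3.14, 3.14, 3.14, 3.14].

### API

Orientations are given as a rotation vector (axis times angle).
In Python, from cell import manip, inverse_kinematics, cams, order gives the robot as it stands. Calls block until the motion is done:
- manip.move_pose(position, orientation): joint-space move of the TCP to a pose.
- manip.move_linear(position, rate=0.15, rot=None): straight line of the TCP; rot=None keeps the orientation; rate is the mean speed in m/s.
- manip.set_joints(angles): joint-space move.
- manip.set_gripper(opening, force=None): finger opening in m; force is the grip in N (None keeps the last); returns when the fingers have stopped.
- manip.dwell(seconds).
- inverse_kinematics(position, orientation): joint angles nearest the present ones, or None.
- manip.state(): the state.
- cams.capture(name): name is "scene" or "top" or "wrist"; returns a dict with "image" (420x560x3 uint8, blue, green, red), "z_map" (420x560 float32, m along the optical axis (not along the pixel's ray), 0 where there is no reading), "intrinsics" (3x3 intrinsics, pixels), "k1" (the pictures are not rectified: a ray, as slopes to the right and down, at radius r is drawn at 1 + k1 r^2 times it, then the intrinsics apply), "position" and "orientation" of the camera in the world; the wrist camera has in their place "T_tool_cam" (4x4, takes a point from camera to tool coordinates, whose origin is the TCP and whose axes are the flange's). Camera axes: x right, y down, z forward; pixel columns grow to the right and rows downward; lengths in m; the calibration is good to about 2 mm. A picture is of the moment at which its call begins: read the wrist's pose just before it.
A pose or a line that the arm cannot do raises manip.IKError and nothing moves.
- order.close_job(): hands the job in; it is judged then, once.
The state is a dict: "clock": time; "joint_pos": joint angles; "joint_velocities": joint speeds; "tau": joint torques, N m; "tool_pos": TCP position; "tcp_rot": TCP orientation; "contact_force": force on the tool from outside, world axes, zero at the start; "moment": the same for the moment, N m; "gripper_width": finger opening in m; "grasp_force": force on a finger pad.
Only numpy, scipy, OpenCV 4.12 (cv2) and the standard library are available. Lean on these libraries where they do the work, as an engineer would, in place of code of your own. Each camera call takes 0.05 s, during which the arm holds its last target. There are 200 camera calls.

## Working session

There is one attempt and no reset: what is moved stays moved. The work goes in short steps, each a Python script; the robot and the scene stay as the last script left them, time stands still between calls to the robot, and variables do not carry over. Pictures are saved under pics/ and viewed, at most 14 in all, crops included, and the job is handed in when it is done.

```bash
ls; mkdir -p pics; cat > h.py <<'E'
import numpy as np, cv2
from scipy.spatial.transform import Rotation as R
from cell import manip, inverse_kinematics, cams, order
def grab(name):
    s=manip.state(); c=cams.capture(name)
    if name=="wrist":
        T=np.eye(4); T[:3,:3]=R.from_rotvec(s["tcp_rot"]).as_matrix(); T[:3,3]=s["tool_pos"]
        T=T@np.asarray(c["T_tool_cam"])
    else:
        T=np.eye(4); o=np.asarray(c["orientation"],float)
        T[:3,:3]=o if o.shape==(3,3) else R.from_rotvec(o).as_matrix(); T[:3,3]=c["position"]
    c["T"]=T; return c
def rays(c,px):
    """pixels -> slopes (undistorted)"""
    K=np.asarray(c["intrinsics"]); px=np.asarray(px,float).reshape(-1,1,2)
    return cv2.undistortPoints(px,K,np.array([c["k1"],0,0,0,0.])).reshape(-1,2)
def on_plane(c,px,z):
    d=np.c_[rays(c,px),np.ones(len(np.asarray(px).reshape(-1,2)))]@c["T"][:3,:3].T
    o=c["T"][:3,3]; return o+d*((z-o[2])/d[:,2])[:,None]
def cloud(c):
    h,w=c["z_map"].shape; u,v=np.meshgrid(np.arange(w),np.arange(h))
    s=rays(c,np.c_[u.ravel(),v.ravel()]); z=c["z_map"].ravel()
    P=np.c_[s*z[:,None],z]@c["T"][:3,:3].T+c["T"][:3,3]; P[z==0]=np.nan
    return P.reshape(h,w,3)
def project(c,P):
    T=np.linalg.inv(c["T"]); q=np.asarray(P).reshape(-1,3)@T[:3,:3].T+T[:3,3]
    return cv2.projectPoints(q,np.zeros(3),np.zeros(3),np.asarray(c["intrinsics"]),np.array([c["k1"],0,0,0,0.]))[0].reshape(-1,2)
E
python3 - <<'E'
from h import *
import pickle
for n in("top","scene"):
    c=grab(n); cv2.imwrite(f"pics/{n}0.png",c["image"]); pickle.dump(c,open(n+"0.pkl","wb"))
    print(n,c["position"],c["orientation"],c["intrinsics"],c["k1"],(c["z_map"]==0).mean())
print(manip.state())
E
```

```text
pics
top [ 0.38116355 -0.00999928  1.53611904] [-2.14612182  2.17636023 -0.15066231] [[537.86078312   0.         281.21687023]
 [  0.         537.86078312 205.79134117]
 [  0.           0.           1.        ]] 0.04384335065262608 0.004107142857142857
scene [1.12431667 0.68592595 1.08949933] [-0.83469414 -2.59897456  0.98464494] [[448.65334085   0.         276.55071369]
 [  0.         448.65334085 206.8362096 ]
 [  0.           0.           1.        ]] -0.03671443823264932 0.006721938775510204
{'clock': 0.1, 'joint_pos': array([ 1.24509209e+00,  2.64647485e-01,  1.60523073e+00, -3.27397027e-06,
        1.27369163e+00, -3.69034059e-02]), 'joint_velocities': array([-5.40936374e-04,  4.85996248e-04, -3.15928108e-03, -2.34087339e-04,
       -1.06745856e-03, -7.07392689e-05]), 'tau': array([ 9.64663413e-04, -5.03616321e+01, -3.58071792e+01,  7.30987173e-02,
        2.33138498e-02, -5.40234942e-05]), 'tool_pos': array([0.1920226 , 0.64637947, 0.20523662]), 'tcp_rot': array([-4.52019817e-01, -3.10854509e+00,  3.05541039e-03]), 'contact_force': array([ 0.47560316,  0.48989836, -0.12741955]), 'moment': array([-0.0162438 ,  0.02876739,  0.01170308]), 'grasp_force': 0.0, 'gripper_width': 0.08810026091809961}
```

View pics/top0.png

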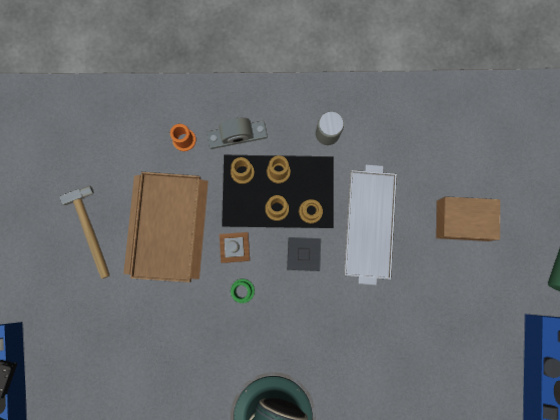

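View pics/scene0.png

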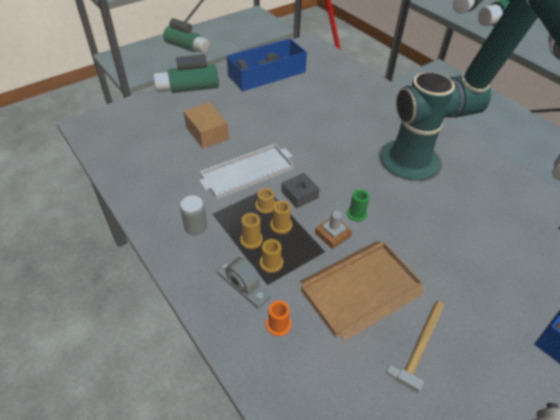

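Top view: four brass sleeves on the mat at (242,170), (279,168), (277,207) and (311,211). The gauge in its holder is at (234,247), the stand at (304,254), the reject box at (167,227) and the tray at (371,224). The orange (182,136) and green (242,291) look-alikes stand off the mat. The scene view agrees.

```bash
cat >> h.py <<'E'
def brass_mask(im):
    hsv=cv2.cvtColor(im,cv2.COLOR_BGR2HSV)
    return cv2.inRange(hsv,(14,120,60),(32,255,255))
def comps(m,amin=30):
    n,l,st,ce=cv2.connectedComponentsWithStats(m.astype(np.uint8))
    return [(l==i) for i in range(1,n) if st[i,4]>=amin]
def rect(P):
    (cx,cy),(w,h),a=cv2.minAreaRect(np.float32(P[:,:2])); return np.array([cx,cy]),(w,h),a
E
python3 - <<'E'
from h import *
import pickle
np.set_printoptions(precision=4,suppress=True)
for n in("top","scene"):
    c=pickle.load(open(n+"0.pkl","rb")); P=cloud(c); hsv=cv2.cvtColor(c["image"],cv2.COLOR_BGR2HSV)
    print(n,"bench z",np.nanmedian(P[...,2]))
    for nm,px in (dict(s1=(242,170),or_=(182,136),gr=(236,283),wood=(224,258)) if n=="top" else dict(s1=(250,225),or_=(280,318),wood=(330,290))).items(): print(nm,hsv[px[1],px[0]],end=" ")
    print()
    reg=(np.abs(P[...,1])<.45)&(P[...,0]>.3)&(P[...,0]<1)
    for m in comps((brass_mask(c["image"])>0)&reg):
        v,u=np.nonzero(m); Q=P[m]; zt=np.nanpercentile(Q[:,2],97)
        top=m&(np.abs(P[...,2]-zt)<.005); v2,u2=np.nonzero(top)
        W=on_plane(c,np.c_[u2,v2],zt); cc,r=cv2.minEnclosingCircle(np.float32(W[:,:2]))
        print("brass",m.sum(),"px",u.mean().round(),v.mean().round(),"ztop",zt,"c",np.array(cc),"r",r,"n",top.sum())
    if n=="top":
        def seg(nm,pt,zlo,zhi):
            m=(P[...,2]>zlo)&(P[...,2]<zhi)&reg
            for k in comps(m,20):
                v,u=np.nonzero(k)
                if abs(u.mean()-pt[0])<25 and abs(v.mean()-pt[1])<25:
                    z=np.nanmedian(P[k][:,2]); print(nm,k.sum(),"z",z,*rect(on_plane(c,np.c_[u,v],z)))
        seg("stand",(304,254),.035,.055); seg("collar/holder",(234,247),.02,.055); seg("collar",(234,247),.037,.055); seg("pin",(234,247),.085,.12)
        seg("box",(167,227),.015,.04); seg("tray",(371,224),.013,.035); seg("can",(330,127),.09,.13); seg("pb",(237,131),.01,.12);seg("carton",(468,218),.06,.1)
        b=(hsv[...,2]<40)&reg; 
        for k in comps(b,1000):
            v,u=np.nonzero(k); print("black",k.sum(),*rect(on_plane(c,np.c_[u,v],.004)))
E
```

```text
top bench z 0.0004032465813171848
s1 [120  20  26] or_ [107  16 115] gr [ 64 144 131] wood [ 13 136 118] 
brass 447 px 242.0 170.0 ztop 0.08917025432849023 c [0.6765 0.0803] r 0.02659338340163231 n 85
brass 481 px 278.0 169.0 ztop 0.10440195309208669 c [ 0.6763 -0.0234] r 0.02637963369488716 n 107
brass 721 px 199.0 229.0 ztop 0.03343571557635774 c [0.5112 0.2106] r 0.1333937793970108 n 131
brass 411 px 277.0 208.0 ztop 0.09697805777661907 c [ 0.5689 -0.0171] r 0.026570631191134453 n 87
brass 394 px 310.0 211.0 ztop 0.06475611509943645 c [ 0.5604 -0.1135] r 0.026602962985634804 n 92
stand 939 z 0.04546423075561479 [ 0.4382 -0.0903] (0.08862911909818649, 0.09059954434633255) 88.6019287109375
collar/holder 703 z 0.03291960835396335 [0.4602 0.1028] (0.08005641400814056, 0.08008047193288803) 3.1956839561462402
collar 232 z 0.04444412069568193 [0.4601 0.1014] (0.05245508626103401, 0.052313536405563354) 89.95877838134766
pin 116 z 0.10166124127491416 [0.4597 0.1024] (0.029362911358475685, 0.02920500561594963) 89.1691665649414
box 2006 z 0.02560045665737265 [0.5211 0.294 ] (0.21080873906612
[... 333 characters left out ...]
656094491481781) 10.644562721252441
black 5610 [ 0.6206 -0.0201] (0.31402266025543213, 0.20596592128276825) 88.41706848144531
scene bench z -0.0007061004983610619
s1 [ 20 150 156] or_ [ 14 220 203] wood [ 16 110 157] 
brass 878 px 275.0 212.0 ztop 0.09348205942252734 c [ 0.5705 -0.0162] r 0.028256934136152267 n 100
brass 1267 px 261.0 244.0 ztop 0.10171057662240399 c [ 0.6779 -0.0203] r 0.028247112408280373 n 125
brass 145 px 333.0 235.0 ztop 0.03467088013672723 c [0.4645 0.1114] r 0.04862232506275177 n 77
brass 41 px 338.0 269.0 ztop 0.02246735815711478 c [0.5401 0.2164] r 0.03029477223753929 n 18
brass 39 px 320.0 279.0 ztop 0.022364141169247835 c [0.6059 0.2108] r 0.02918018400669098 n 14
```

```bash
cat >> h.py <<'E'
def down(deg):
    """rotvec: tool z down, tool y along world angle deg (best of the half turns)"""
    best=None; q0=manip.state()["joint_pos"]
    f=np.radians((deg+90)/2); return np.pi*np.array([np.cos(f),np.sin(f),0])
E
python3 - <<'E'
from h import *
import pickle
np.set_printoptions(precision=4,suppress=True)
for d in (90,-90,45,135,0):
    for p in ((.46,.102,.06),(.438,-.09,.08),(.676,.08,.05),(.52,.294,.1),(.61,.294,.1),(.43,.294,.1),(.61,-.281,.1),(.43,-.281,.1)):
        q=inverse_kinematics(np.array(p),down(d)); print(d,p,None if q is None else np.asarray(q))
manip.move_pose(np.array([.47,.06,.33]),down(90))
c=grab("wrist"); print(manip.state()["tool_pos"],manip.state()["clock"]); print(c["T_tool_cam"],c["intrinsics"],c["k1"])
pickle.dump(c,open("w1.pkl","wb")); cv2.imwrite("pics/w1.png",c["image"])
E
```

```text
90 (0.46, 0.102, 0.06) [ 0.1653  0.0219  2.171  -0.      0.9487 -1.4055]
90 (0.438, -0.09, 0.08) [-0.2584 -0.0528  2.2016 -0.      0.9928 -1.8292]
90 (0.676, 0.08, 0.05) [ 0.0812  0.402   1.7256 -0.      1.014  -1.4896]
90 (0.52, 0.294, 0.1) [ 0.4729  0.2064  1.88   -0.      1.0553 -1.0979]
90 (0.61, 0.294, 0.1) [ 0.4123  0.3469  1.6999 -0.      1.0947 -1.1585]
90 (0.43, 0.294, 0.1) [ 0.5519  0.0666  2.0397 -0.      1.0354 -1.0189]
90 (0.61, -0.281, 0.1) [-0.4688  0.3372  1.7129  0.      1.0914 -2.0396]
90 (0.43, -0.281, 0.1) [-0.6273  0.0529  2.0542  0.      1.0345 -2.1981]
-90 (0.46, 0.102, 0.06) [ 0.1653  0.0219  2.171  -0.      0.9487  1.7361]
-90 (0.438, -0.09, 0.08) [-0.2584 -0.0528  2.2016 -0.      0.9928  1.3124]
-90 (0.676, 0.08, 0.05) [ 0.0812  0.402   1.7256 -0.      1.014   1.652 ]
-90 (0.52, 0.294, 0.1) [ 0.4729  0.2064  1.88   -0.      1.0553  2.0437]
-90 (0.61, 0.294, 0.1) [ 0.4123  0.3469  1.6999 -0.      1.0947  1.9831]
-90 (0.43, 0.294, 0.1) [ 0.5519  0.0666  2.0397 -0.      1.0354  2.1227]
-90 (0.61, -0.281, 0.1) [-0.4688  0.3372  1.7129 -0.      1.0914  1.102 ]
-9
[... 1262 characters left out ...]
, 0.08, 0.05) [ 0.0812  0.402   1.7256 -0.      1.014   0.0812]
0 (0.52, 0.294, 0.1) [ 0.4729  0.2064  1.88   -0.      1.0553  0.4729]
0 (0.61, 0.294, 0.1) [ 0.4123  0.3469  1.6999 -0.      1.0947  0.4123]
0 (0.43, 0.294, 0.1) [ 0.5519  0.0666  2.0397 -0.      1.0354  0.5519]
0 (0.61, -0.281, 0.1) [-0.4688  0.3372  1.7129 -0.      1.0914 -0.4688]
0 (0.43, -0.281, 0.1) [-0.6273  0.0529  2.0542 -0.      1.0345 -0.6273]
[0.47   0.0606 0.3298] 2.5
[[-0.0006 -0.9559 -0.2936  0.0769]
 [ 1.     -0.001   0.001   0.001 ]
 [-0.0012 -0.2936  0.9559 -0.1774]
 [ 0.      0.      0.      1.    ]] [[328.3378   0.     278.7959]
 [  0.     328.3378 214.3854]
 [  0.       0.       1.    ]] -0.06511036480176641
```

View pics/w1.png

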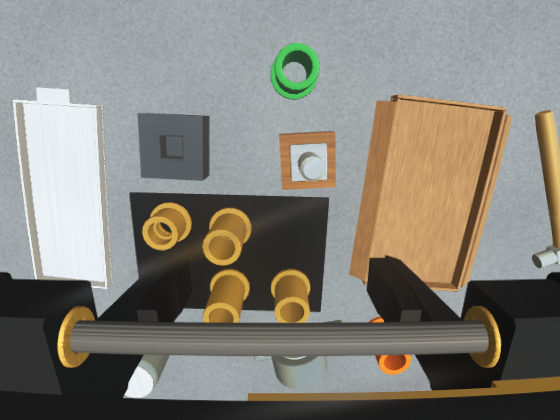

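The wrist view shows the stand at (173,147), the gauge in its holder at (308,160), the tray on the left, the box on the right and the four sleeves on the mat. The green and orange look-alikes are also in view.

```bash
cat >> h.py <<'E'
def seg(c,P,near,zlo,zhi,rad=.05,amin=15):
    """largest component at heights zlo..zhi with centre within rad of near: (pixels, centre, size, angle, z)"""
    m=(P[...,2]>zlo)&(P[...,2]<zhi)&(np.hypot(P[...,0]-near[0],P[...,1]-near[1])<rad)
    k=max(comps(m,amin),key=lambda k:k.sum()); v,u=np.nonzero(k); z=np.nanmedian(P[k][:,2])
    return k,on_plane(c,np.c_[u,v],z),z
def circ(W):
    """least-squares circle through the outline of the points"""
    h=cv2.convexHull(np.float32(W[:,:2])).reshape(-1,2).astype(float)
    A=np.c_[2*h,np.ones(len(h))]; s=np.linalg.lstsq(A,(h**2).sum(1),rcond=None)[0]
    return s[:2],np.sqrt(s[2]+s[:2]@s[:2])
def sleeves(c,region,P=None):
    """brass sleeve tops inside region=(x0,x1,y0,y1): list of (x,y,ztop,r,n)"""
    P=cloud(c) if P is None else P; x,y,z=P[...,0],P[...,1],P[...,2]
    m=(brass_mask(c["image"])>0)&(x>region[0])&(x<region[1])&(y>region[2])&(y<region[3])&(z>.03)
    out=[]
    for k in comps(cv2.morphologyEx(m.astype(np.uint8),cv2.MORPH_CLOSE,np.ones((3,3))),60):
        zt=np.nanpercentile(P[k][:,2],95); t=k&(np.abs(z-zt)<.005)
        if t.sum()<30: continue
        zt=np.nanmedian(z[t]); v,u=np.nonzero(t); cc,r=circ(on_plane(c,np.c_[u,v],zt)); out.append((*cc,zt,r,t.sum()))
    return out
E
python3 - <<'E'
from h import *
import pickle
np.set_printoptions(precision=4,suppress=True)
for f in ("w1","top0"):
    c=pickle.load(open(f+".pkl","rb")); P=cloud(c)
    for nm,nr,a,b,r in (("stand",(.438,-.09),.035,.055,.08),("holder",(.46,.102),.02,.037,.08),("collar",(.46,.102),.038,.05,.05),("pin",(.46,.102),.085,.12,.05),("box",(.521,.294),.02,.036,.25),("tray",(.52,-.281),.016,.03,.25)):
        try: k,W,z=seg(c,P,nr,a,b,r); print(f,nm,k.sum(),"z",z.round(4),*rect(W),"circ",*(circ(W) if nm=="pin" else ()))
        except Exception as e: print(nm,e)
    for s in sleeves(c,(.48,.78,-.2,.15),P): print(np.array(s))
    # socket: dark in the stand, points on stand plane
    g=cv2.cvtColor(c["image"],cv2.COLOR_BGR2GRAY)
    m=(P[...,2]<.036)&(np.hypot(P[...,0]-.438,P[...,1]+.09)<.025)
    if m.sum()>10:
        v,u=np.nonzero(m); print("socket depth-mask",m.sum(),on_plane(c,np.c_[u,v],.045)[:,:2].mean(0))
E
```

```text
w1 stand 3789 z 0.0439 [ 0.4364 -0.0887] (0.0927438735961914, 0.09035361558198929) 86.48977661132812 circ
w1 holder 1706 z 0.0292 [0.4584 0.1039] (0.0810384601354599, 0.08028798550367355) 3.3135430812835693 circ
w1 collar 756 z 0.0431 [0.4584 0.1035] (0.052317406982183456, 0.05176965519785881) 3.248641014099121 circ
w1 pin 520 z 0.1005 [0.4574 0.103 ] (0.032751984894275665, 0.030426084995269775) 27.30963134765625 circ [0.4576 0.1031] 0.015956902692571998
w1 box 4478 z 0.0266 [0.52   0.2938] (0.18953238427639008, 0.29986661672592163) 84.93170166015625 circ
w1 tray 2131 z 0.0202 [ 0.5103 -0.2786] (0.13353902101516724, 0.3190646767616272) 84.52949523925781 circ
[ 0.4908  0.1288  0.0297  0.0119 63.    ]
[  0.5593  -0.1122   0.0588   0.0267 588.    ]
[  0.5679  -0.0166   0.0909   0.0264 649.    ]
[  0.6734  -0.0217   0.0987   0.0264 366.    ]
[  0.6748   0.0811   0.0827   0.0266 448.    ]
socket depth-mask 414 [ 0.4358 -0.0876]
top0 stand 939 z 0.0455 [ 0.4382 -0.0903] (0.08862911909818649, 0.09059954434633255) 88.6019287109375 circ
top0 holder 460 z 0.0309 [0.4603 0.103 ] (0.08016618341207504, 0.08019030839204788) 3.195655584335327 circ
top0 collar 217 z 0.0443 [0.4602 0.1028] (0.049759574234485626, 0.052320413291454315) 89.95394134521484 circ
top0 pin 116 z 0.1017 [0.4597 0.1024] (0.029362911358475685, 0.02920500561594963) 89.1691665649414 circ [0.4599 0.1023] 0.015260395834266907
top0 box 1573 z 0.0272 [0.521  0.2944] (0.2023630440235138, 0.3018468916416168) 85.28694915771484 circ
top0 tray 348 z 0.0224 [ 0.4838 -0.329 ] (0.11536075174808502, 0.3065820336341858) 60.768226623535156 circ
[ 0.6773  0.08    0.0867  0.0257 85.    ]
[  0.6767  -0.0233   0.1021   0.0256 108.    ]
[ 0.5693 -0.0176  0.0946  0.0256 89.    ]
[ 0.5609 -0.1133  0.0619  0.0253 93.    ]
socket depth-mask 123 [ 0.4383 -0.0905]
```

```bash
python3 - <<'E'
from h import *
import pickle
np.set_printoptions(precision=4,suppress=True)
for nm,p in (("gauge",(.4587,.1027)),("stand",(.437,-.0893))):
    manip.move_pose(np.array([p[0]-.03,p[1],.2]),down(90)); manip.dwell(.2)
    c=grab("wrist"); P=cloud(c); pickle.dump(c,open("hov_"+nm+".pkl","wb")); cv2.imwrite(f"pics/hov_{nm}.png",c["image"])
    L=[("stand",.037,.055,.08)] if nm=="stand" else [("holder",.02,.037,.08),("collar",.038,.05,.05),("pin",.085,.12,.05)]
    for n,a,b,r in L:
        k,W,z=seg(c,P,p,a,b,r); v,u=np.nonzero(k); print(n,k.sum(),z,*rect(W),circ(W),(u.mean(),v.mean()))
    if nm=="stand":
        m=(P[...,2]<.036)&(np.hypot(P[...,0]-p[0],P[...,1]-p[1])<.028); m=max(comps(m),key=lambda k:k.sum())
        v,u=np.nonzero(m); print("socket",m.sum(),*rect(on_plane(c,np.c_[u,v],.045)))
print(manip.state()["tool_pos"],manip.state()["clock"],manip.state()["contact_force"])
a,b=[cv2.imread(f"pics/hov_{n}.png")[60:360,100:460] for n in("gauge","stand")]; cv2.imwrite("pics/hov.png",np.hstack([a,b]))
E
```

```text
holder 2565 0.029130004964375344 [0.458  0.1035] (0.08183740079402924, 0.08006972074508667) 3.260934591293335 (array([0.4601, 0.1033]), np.float64(0.051601169783704576)) (np.float64(278.0896686159844), np.float64(202.46042884990254))
collar 1239 0.043047543694764656 [0.4576 0.1036] (0.05179670825600624, 0.05171423405408859) 3.2034850120544434 (array([0.4592, 0.1034]), np.float64(0.03330253510643136)) (np.float64(278.3543179983858), np.float64(206.79822437449556))
pin 988 0.1004984257344258 [0.456  0.1038] (0.030029820278286934, 0.03370465338230133) 89.89929962158203 (array([0.4559, 0.1035]), np.float64(0.01658485448735955)) (np.float64(278.3694331983806), np.float64(230.3421052631579))
stand 6158 0.04413744981893858 [ 0.4363 -0.0902] (0.0900937020778656, 0.09157318621873856) 86.8375244140625 (array([ 0.435 , -0.0909]), np.float64(0.05708985516071863)) (np.float64(275.402728158493), np.float64(215.30269568041572))
socket 725 [ 0.4351 -0.0901] (0.030088191851973534, 0.028758807107806206) 86.46554565429688
[ 0.4073 -0.0882  0.2   ] 4.4167 [-0.2333  0.8418 -0.488 ]
```

View pics/hov.png

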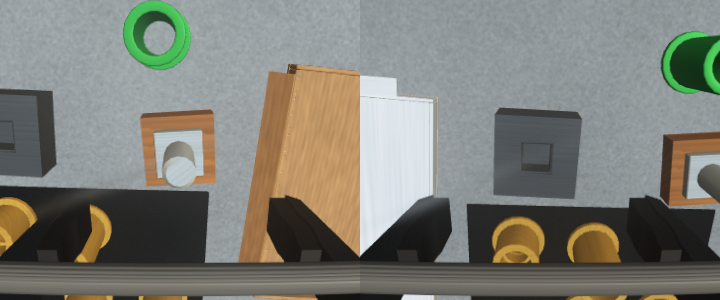

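Left crop: the gauge, with its collar at about (278,207) in the full image. Right crop: the stand with its socket at about (275,215). Both cameras agree on the gauge-to-stand displacement to 1 mm, so I'm acting on it.

```bash
cat >> h.py <<'E'
def st(): 
    s=manip.state(); return s["tool_pos"],s["contact_force"],s["gripper_width"],s["clock"]
def show(t=""):
    p,f,g,k=st(); print(t,"tcp",p.round(4),"F",f.round(1),"M",manip.state()["moment"].round(2),"w",round(g,4),"t",round(k,1),flush=True)
def lin(x,y,z,deg=None,rate=.15):
    manip.move_linear(np.array([x,y,z]),rate=rate,rot=None if deg is None else down(deg))
def descend(x,y,z0,z1,step=.003,fmax=12,rate=.05):
    """guarded descent: steps from z0 to z1; stops when the upward push exceeds fmax over its start"""
    lin(x,y,z0); manip.dwell(.15); f0=manip.state()["contact_force"][2]; z=z0
    while z>z1+1e-6:
        z=max(z-step,z1); lin(x,y,z,rate=rate); f=manip.state()["contact_force"]-np.array([0,0,f0])
        if f[2]>fmax: return z,f
    manip.dwell(.15); return z,manip.state()["contact_force"]-np.array([0,0,f0])
E
python3 - <<'E'
from h import *
gx,gy,sx,sy=.4586,.1032,.4370,-.0902
manip.move_pose(np.array([gx,gy,.17]),down(93.2))
lin(gx,gy,.055); manip.dwell(.2); show("at gauge")
manip.set_gripper(.02,40); show("gripped")
lin(gx,gy,.165,rate=.1); manip.dwell(.2); show("lifted")
lin(sx,sy,.165,86.6,rate=.15); manip.dwell(.3); show("over stand")
z,f=descend(sx,sy,.099,.070,.003,15); print(z,f); show("in")
E
```

```text
at gauge tcp [0.4597 0.1033 0.0562] F [-0.2 -0.1 -0.5] M [ 0.01 -0.01 -0.03] w 0.0881 t 6.4
gripped tcp [0.4586 0.1028 0.055 ] F [-0.5 -1.9 -0.1] M [-0.45  0.02 -0.02] w 0.0304 t 7.3
lifted tcp [0.4581 0.1031 0.1643] F [-0.4 -0.5 -5.5] M [-0.01 -0.04  0.02] w 0.0307 t 8.7
over stand tcp [ 0.4371 -0.0898  0.165 ] F [-0.2 -0.1 -5.6] M [0.02 0.02 0.  ] w 0.0302 t 10.5
0.07 [-0.43452697  0.56036711 -0.40022206]
in tcp [ 0.437  -0.0902  0.07  ] F [-0.4  0.6 -5.5] M [-0.04 -0.04  0.  ] w 0.0304 t 13.9
```

```bash
python3 - <<'E'
from h import *
import pickle
sx,sy=.4370,-.0902
z,f=descend(sx,sy,.070,.064,.001,5); print(z,f); show("in")
manip.set_gripper(.05); manip.dwell(.3); show("open")
lin(sx,sy,.19,rate=.2); lin(sx-.03,sy,.2,90); manip.dwell(.2)
c=grab("wrist"); P=cloud(c); pickle.dump(c,open("home.pkl","wb")); cv2.imwrite("pics/home.png",c["image"][80:360,100:460])
for n,a,b,r in (("stand",.037,.052,.08),("collar",.053,.07,.05),("pin",.1,.14,.05)):
    try: k,W,z=seg(c,P,(sx,sy),a,b,r); v,u=np.nonzero(k); print(n,k.sum(),z,*rect(W),circ(W),(u.mean(),v.mean()))
    except Exception as e: print(n,e)
E
```

```text
0.069 [-4.66947788 -0.29579338  9.02492526]
in tcp [ 0.4373 -0.0903  0.07  ] F [-4.7 -0.3  4. ] M [ 0.12  0.7  -0.06] w 0.0308 t 14.5
open tcp [ 0.437  -0.0902  0.069 ] F [ 1.1 -0.7 -0.2] M [0.03 0.   0.05] w 0.0502 t 15.3
stand 4125 0.04418323540587049 [ 0.43621647 -0.0901984 ] (0.0901125892996788, 0.09177915751934052) 86.82769012451172 (array([ 0.43568204, -0.08852743]), np.float64(0.05904929346977217)) (np.float64(276.9175757575758), np.float64(209.90933333333334))
collar 1404 0.05812788399619334 [ 0.43591756 -0.08929354] (0.051754407584667206, 0.05191568285226822) 86.90167999267578 (array([ 0.43550323, -0.08952477]), np.float64(0.03288990700048536)) (np.float64(277.9985754985755), np.float64(214.2485754985755))
pin 1108 0.11540786212756773 [ 0.43393749 -0.08914967] (0.030617235228419304, 0.03496566787362099) 84.13812255859375 (array([ 0.43403807, -0.08951793]), np.float64(0.01671150389103989)) (np.float64(278.1570397111913), np.float64(240.3754512635379))
```

View pics/home.png

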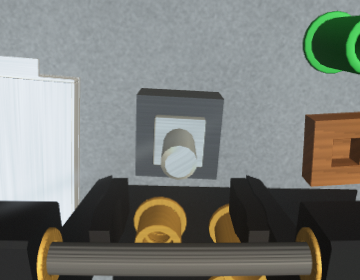

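The gauge is home. The collar reads z 0.058, 14 mm above the stand top in the same view, so it's flush, with the pin at crop (180,161). Next is the tallest sleeve, a.

```bash
cat >> h.py <<'E'
PIN=np.array([.4369,-.0898]); B=np.array([.001,-.0005])
HT=dict(a=.096,b=.088,c=.080,f=.056)
def ring(c,near,zexp,rad=.05):
    P=cloud(c); x,y,z=P[...,0],P[...,1],P[...,2]
    m=(brass_mask(c["image"])>0)&(np.hypot(x-near[0],y-near[1])<rad)&(np.abs(z-zexp)<.012)
    k=max(comps(m,60),key=lambda k:k.sum())
    zt=np.nanmedian(z[k&(z>np.nanpercentile(z[k],90)-.003)])
    t=k&(np.abs(z-zt)<.003); v,u=np.nonzero(t); cc,r=circ(on_plane(c,np.c_[u,v],zt)); return cc,zt,r,t.sum()
def look(near,ztop,deg=90,rad=.05):
    lin(near[0]-.03,near[1],ztop+.11,deg,rate=.3); manip.dwell(.25); c=grab("wrist")
    r=ring(c,near,ztop,rad); print("ring",r[0].round(4),"z",r[1].round(4),"r",r[2].round(4),r[3],flush=True); return c,r
def grasp_h(H): return max(.038,H-.030)
def pick(xy,zb,H,deg=90,force=25):
    """grip a sleeve whose flange underside is at zb"""
    t=zb+grasp_h(H)-.019; manip.set_gripper(.072)
    lin(*xy,zb+H+.05,deg,rate=.25); lin(*xy,t,rate=.12); manip.dwell(.15)
    manip.set_gripper(.04,force); show("picked")
    lin(*xy,max(t+.06,.135+grasp_h(H)-.019),rate=.15); show("lifted")
def try_on(H,deg=90):
    o=grasp_h(H)-.019
    lin(*PIN,.135+o,deg,rate=.25); manip.dwell(.2); show("over pin")
    z,f=descend(*PIN,.120+o,.056+o,.003,6,rate=.06); print("stopped flange z",round(z-o,4),f.round(1)); show()
    return z-o
E
python3 - <<'E'
from h import *
H=HT["a"]; manip.set_gripper(.088)
c,r=look((.6755,-.0225),.1); cv2.imwrite("pics/a.png",c["image"])
assert abs(r[2]-.027)<.0015 and abs(r[1]-.1)<.004
pick(r[0]+B,.004,H)
z=try_on(H)
E
```

```text
ring [ 0.6758 -0.0229] z 0.099 r 0.0265 1321
picked tcp [ 0.6772 -0.0237  0.0515] F [ 0.1 -2.4  2.4] M [-0.14  0.03  0.03] w 0.0541 t 21.0
lifted tcp [ 0.6758 -0.0233  0.1803] F [-0.3 -0.  -2.1] M [0.03 0.03 0.01] w 0.054 t 22.1
over pin tcp [ 0.4377 -0.0896  0.1819] F [-0.2 -0.5 -2.7] M [ 0.    0.06 -0.01] w 0.0536 t 23.4
stopped flange z 0.084 [-2.6  0.7  9.6]
 tcp [ 0.4387 -0.0901  0.1334] F [-2.6  0.7  8.4] M [ 0.22  0.3  -0.04] w 0.0537 t 26.8
```

```bash
cat >> h.py <<'E'
def release_look(H,zf):
    manip.set_gripper(.072); manip.dwell(.4); show("released")
    p=manip.state()["tool_pos"]; lin(p[0],p[1],zf+H+.06,rate=.25)
    return look(PIN-B,zf+H)
def place(xy,floor,H,deg):
    o=grasp_h(H)-.019
    lin(*xy,.135+o,deg,rate=.25); manip.dwell(.1)
    z,f=descend(*xy,floor+o+.012,floor+o-.004,.002,4,rate=.08); print("placed flange z",round(z-o,4),f.round(1))
    manip.set_gripper(.070); manip.dwell(.2); lin(*xy,floor+H+.06,rate=.25); show("left")
def slots(c,ang): 
    d=np.array([np.cos(np.radians(ang)),np.sin(np.radians(ang))]); return [np.array(c)+s*d for s in(.09,0,-.09)]
TRAY,BOX=slots((.5215,-.281),-5.35),slots((.5205,.294),-4.8)
E
python3 - <<'E'
from h import *
H=HT["a"]
c,r=release_look(H,.087); cv2.imwrite("pics/a_on.png",c["image"])
E
```

```text
released tcp [ 0.4369 -0.0898  0.131 ] F [-1.1 -0.  -0.1] M [-0.01 -0.01  0.01] w 0.0722 t 27.6
ring [ 0.4371 -0.0889] z 0.1814 r 0.0267 1348
```

View pics/a_on.png

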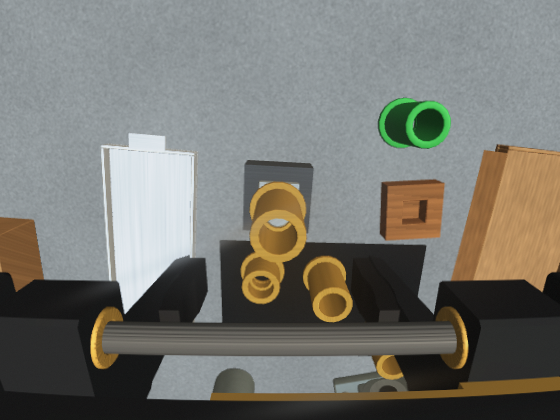

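Sleeve a rests on the pin upright at (278,237). Its top is at 0.182, so the flange is about 27 mm above the collar, which means it is burred and goes to the reject box.

```bash
python3 - <<'E'
from h import *
import pickle
H=HT["a"]
pick(np.array([.4378,-.0896]),.086,H)
place(BOX[0],.005,H,85.2)
# next: b
manip.set_gripper(.088)
lin(.50,.05,.30,90,rate=.35); 
H=HT["b"]; c,r=look((.5686,-.0172),.092); pickle.dump(c,open("b.pkl","wb"))
print([np.array(s).round(4) for s in sleeves(grab("top"),(.48,.78,-.2,.15))])
E
```

```text
picked tcp [ 0.4381 -0.0897  0.1333] F [ 0.  -0.6  1.4] M [-0.06 -0.01 -0.01] w 0.0535 t 31.1
lifted tcp [ 0.4372 -0.0894  0.1922] F [ 0.2 -0.4 -2.3] M [ 0.01  0.01 -0.  ] w 0.0541 t 31.6
placed flange z 0.003 [-2.6 -2.4 10.2]
left tcp [0.6098 0.2863 0.1604] F [ 1.  -1.3 -0.7] M [ 0.02 -0.03  0.02] w 0.0699 t 37.6
ring [ 0.568  -0.0172] z 0.091 r 0.0267 1350
[array([6.778e-01, 8.110e-02, 8.560e-02, 2.470e-02, 6.600e+01])]
```

```bash
python3 - <<'E'
from h import *
H=HT["b"]; pick(np.array([.568,-.0172])+B,.004,H)
z=try_on(H)
c,r=release_look(H,.087 if z>.075 else .059); print("flange z",r[1]+.001-H)
E
```

```text
picked tcp [ 0.5693 -0.0179  0.0434] F [-0.6 -1.2  2.3] M [-0.06  0.04  0.02] w 0.0537 t 42.4
lifted tcp [ 0.568  -0.0176  0.1726] F [-0.4  0.1 -3.1] M [0.02 0.07 0.01] w 0.0533 t 43.4
over pin tcp [ 0.438  -0.0893  0.174 ] F [-0.2 -0.1 -2. ] M [-0.01 -0.01  0.04] w 0.0536 t 44.3
stopped flange z 0.057 [-4.4  0.9 12.2]
 tcp [ 0.438  -0.0902  0.0983] F [-4.4  0.9 10.1] M [0.11 0.76 0.  ] w 0.0536 t 50.0
released tcp [ 0.4369 -0.0898  0.096 ] F [-0.6 -0.6  0.4] M [ 0.02 -0.06  0.01] w 0.0717 t 50.8
ring [ 0.4375 -0.091 ] z 0.1461 r 0.0266 1341
flange z 0.05905709447505794
```

Sleeve b went fully down (flange at 0.059), so it goes in the tray.

```bash
python3 - <<'E'
from h import *
H=HT["b"]; pick(np.array([.438,-.0908]),.059,H)
place(TRAY[0],.004,H,84.7)
manip.set_gripper(.088)
lin(.50,-.05,.30,90,rate=.35)
H=HT["c"]; c,r=look((.676,.0807),.084,rad=.09); cv2.imwrite("pics/c.png",c["image"])
assert abs(r[2]-.027)<.0015 and abs(r[1]-.084)<.004
pick(r[0]+B,.004,H)
z=try_on(H)
c,r=release_look(H,.087 if z>.075 else .059); print("flange z",r[1]+.001-H)
E
```

```text
picked tcp [ 0.4383 -0.0911  0.0984] F [-0.2 -1.4  2.3] M [-0.23  0.04 -0.  ] w 0.0537 t 54.3
lifted tcp [ 0.4372 -0.0905  0.173 ] F [-0.6  0.3 -2.5] M [ 0.05  0.05 -0.06] w 0.0536 t 54.9
placed flange z 0.002 [-1.2 -0.1  9.2]
left tcp [ 0.6108 -0.2892  0.1515] F [ 0.1  0.5 -1.1] M [ 0.02 -0.01 -0.01] w 0.07 t 60.3
ring [0.6756 0.0812] z 0.083 r 0.0264 1307
picked tcp [0.6769 0.0804 0.0354] F [ 0.2 -0.9  1.7] M [-0.2   0.03  0.02] w 0.0539 t 65.3
lifted tcp [0.6755 0.0806 0.1643] F [ 0.5 -0.2 -1.8] M [ 0.04 -0.02  0.02] w 0.0538 t 66.4
over pin tcp [ 0.4376 -0.0893  0.1659] F [ 0.3  0.1 -2.2] M [-0.02 -0.02  0.03] w 0.0539 t 67.9
stopped flange z 0.057 [-5.1  1.2 15.1]
 tcp [ 0.4378 -0.0902  0.0902] F [-5.1  1.2 12. ] M [ 0.13  0.85 -0.03] w 0.0539 t 73.5
released tcp [ 0.4369 -0.0898  0.088 ] F [-0.7  0.1 -0.8] M [ 0.01 -0.01  0.03] w 0.0723 t 74.4
ring [ 0.436  -0.0889] z 0.138 r 0.0266 1343
flange z 0.05900214015827639
```

Sleeve c is clean too and goes in tray slot 2. Then f.

```bash
python3 - <<'E'
from h import *
H=HT["c"]; pick(np.array([.4370,-.0894]),.059,H)
place(TRAY[1],.004,H,84.7)
manip.set_gripper(.088)
lin(.50,-.08,.30,90,rate=.35)
H=HT["f"]; c,r=look((.560,-.1128),.060,rad=.09); cv2.imwrite("pics/f.png",c["image"])
assert abs(r[2]-.027)<.0015 and abs(r[1]-.060)<.004
pick(r[0]+B,.004,H)
z=try_on(H)
c,r=release_look(H,.087 if z>.075 else .059); print("flange z",r[1]+.001-H); cv2.imwrite("pics/f_on.png",c["image"])
E
```

```text
picked tcp [ 0.4373 -0.0897  0.0903] F [ 0.1 -1.1  2.3] M [-0.15  0.07  0.01] w 0.0542 t 77.8
lifted tcp [ 0.4362 -0.0891  0.165 ] F [-0.4 -0.5 -2.8] M [ 0.04  0.03 -0.  ] w 0.054 t 78.5
placed flange z 0.002 [-3.7  0.5 11.2]
left tcp [ 0.5211 -0.2808  0.1434] F [-1.2  0.  -0.5] M [-0.03  0.01 -0.04] w 0.0701 t 83.6
ring [ 0.5593 -0.1136] z 0.059 r 0.0266 1337
picked tcp [ 0.5605 -0.1142  0.0233] F [ 0.8 -0.1  1.7] M [-0.03  0.03  0.03] w 0.0521 t 88.2
lifted tcp [ 0.5592 -0.1138  0.1526] F [ 0.5 -0.  -2.8] M [-0.03 -0.03  0.02] w 0.0517 t 89.2
over pin tcp [ 0.4383 -0.0901  0.1542] F [ 0.5  0.  -2.1] M [ 0.03 -0.01 -0.02] w 0.0519 t 90.1
stopped flange z 0.084 [-2.8 -0.  12.6]
 tcp [ 0.4384 -0.0903  0.1054] F [-2.8 -0.  10.7] M [0.03 0.5  0.02] w 0.0521 t 93.5
released tcp [ 0.4369 -0.0898  0.103 ] F [1.2 0.9 1. ] M [ 0.01  0.02 -0.04] w 0.0723 t 94.4
ring [ 0.4368 -0.0891] z 0.1414 r 0.0266 1331
flange z 0.08643179947191532
```

Sleeve f stuck 27 mm up, so it goes in the box. Then a check of the whole scene.

```bash
python3 - <<'E'
from h import *
H=HT["f"]; pick(np.array([.4376,-.0896]),.0862,H)
place(BOX[1],.005,H,85.2)
lin(BOX[1][0],BOX[1][1],.3,rate=.3); manip.move_pose(np.array([.19,.55,.3]),down(90)) if inverse_kinematics(np.array([.19,.55,.3]),down(90)) is not None else None
c=grab("top"); s=grab("scene"); cv2.imwrite("pics/end_top.png",c["image"]); cv2.imwrite("pics/end_scene.png",s["image"])
P=cloud(c); show()
for n,nr,zz in (("a",BOX[0],.101),("f",BOX[1],.061),("b",TRAY[0],.092),("c",TRAY[1],.084)):
    try: print(n,nr.round(4),ring(c,nr,zz))
    except Exception as e: print(n,"fail",e)
for n,a,b in (("stand",.037,.052),("collar",.053,.07)):
    k,W,z=seg(c,P,PIN,a,b,.08); print(n,k.sum(),z,*rect(W))
E
```

```text
picked tcp [ 0.4379 -0.0899  0.1055] F [-0.3 -1.5  1.2] M [-0.21  0.02 -0.01] w 0.0519 t 97.7
lifted tcp [ 0.437  -0.0894  0.1645] F [ 0.4  0.4 -3.1] M [-0.01  0.01  0.02] w 0.0522 t 98.2
placed flange z 0.005 [-1.  -1.3  4.6]
left tcp [0.5206 0.294  0.1213] F [-0.1 -0.3 -0.6] M [ 0.02 -0.01 -0.05] w 0.07 t 103.8
 tcp [0.1912 0.5496 0.2999] F [-0.   0.1 -0.1] M [ 0.01 -0.03  0.03] w 0.0697 t 106.2
a [0.6102 0.2865] (array([0.6102779 , 0.28610511]), np.float64(0.10415532036821284), np.float64(0.026111006511310337), np.int64(97))
f [0.5205 0.294 ] (array([0.52128223, 0.29365818]), np.float64(0.06420007314824916), np.float64(0.025944829107564137), np.int64(78))
b [ 0.6111 -0.2894] (array([ 0.61067959, -0.28798788]), np.float64(0.09530159650473224), np.float64(0.024148470239496015), np.int64(58))
c [ 0.5215 -0.281 ] (array([ 0.52082625, -0.27802882]), np.float64(0.08690636969929744), np.float64(0.024322229334934387), np.int64(62))
stand 686 0.04551593044546953 [ 0.438171   -0.09033134] (0.0886259377002716, 0.09062501788139343) 88.602294921875
collar 241 0.05888423409394106 [ 0.4375349  -0.09110033] (0.05211510509252548, 0.05184287577867508) 88.96002960205078
```

View pics/end_top.png

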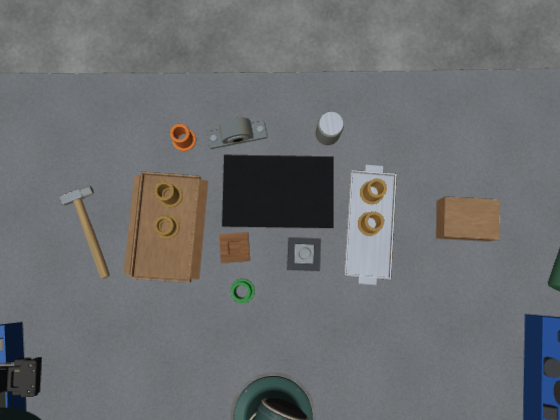

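View pics/end_scene.png

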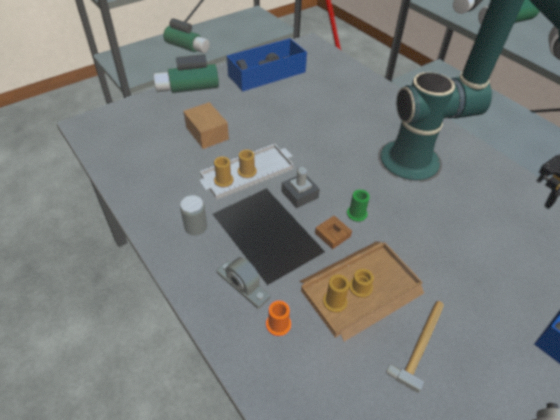

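Both views show a and f upright in the box at top-view (167,192) and (166,227). Sleeves b and c stand upright in the tray at (374,190) and (371,223). The gauge is flush in the stand, the mat is empty and the bystanders haven't moved.

```bash
python3 -c "
from h import *
print(order.close_job())"
```

```text
the job is handed in; nothing more can be done
None
```

The job is handed in at about 106 s: the gauge is flush in the stand, sleeves b and c (clean) stand in the PASS tray, a and f (burred) stand in the REJECT box, and d and e were absent.

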